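# Release the pressure cap of a glaze pot

## Robot

A 6-joint arm with a two-finger parallel gripper is mounted at the origin on the work surface. World frame = base frame: x ahead of the robot, y to its left, z up, the work surface at z = 0. Lengths are in m, angles in degrees, forces in N, time in s.
With the tool pointing down it reaches from about 0.375 to 0.9 m from the base axis. Payload 3.1 kg.
Tool frame: the origin (TCP) lies on the centre line of the jaws, within the pads' length; the fingertips stand 14 mm ahead of it and the grasp point (between the pads) lies 5 mm behind it (bot.tips_ahead is the distance from the TCP to the fingertips, in m); z points along the fingers, y is the line along which they close (so a half turn about z gives the same grasp; the last joint's range is limited). The gripper opens to 87 mm and grips with 3 to 60 N. Pads are 19 mm wide; open, the fingers measure 117 mm over their backs; the gripper's body (75 mm by 190 mm) begins 51 mm behind the grasp point.
Start: joints at [-10.227, 30.224, 82.088, -0, 67.689, -10.227], TCP at [0.625, 0, 0.237] pointing down, gripper open.
Joint ranges: [-176.69, 176.69], [-43.24, 126.21], [12.49, 139.97], [-82, 262], [0, 151.66], [-163.58, 163.58]. Speed limits (degrees/s): [159.86, 159.86, 180, 180, 180, 180].

## Interface

Orientations are given as a 3x3 rotation matrix whose columns are the frame's x, y, z axes.
In Python, from rig import bot gives the robot as it stands.
- The arm moves only by the tool play_rows, never from a script. Its argument "moves" is a list that holds one entry, the list of rows, each a list of 6 numbers: the shift along the tool's x, y, z in mm, then the turn, a rotation vector about the tool's x, y, z in rad. A call has 1 to 5 rows; each row shifts and turns the commanded pose from where the row before left it, along the tool's axes as they then stand; what a row does not reach is not made up. A row lasts 1/10 s, in which the tool goes at most 50 mm and 8.59 degrees, less where a joint would pass 70% of its speed; a pose out of reach is approached as far as the arm can. A call with a gripper value outside its range is refused whole. "fingers" is the opening, from -1 (shut) to 1 (fully open), set as the call begins (left out, the last holds). The fingers move at their own pace and stop on an object; the grip force is fixed at half the most. Time passes only in rows, so rows that do not move let the fingers close. It gives the time, the measured TCP pose, the force, the opening and the grip force at its end, in the units of the state.
- bot.read_state(): the state, without advancing time (a new reading comes with each control period).
- bot.capture(name): name is "scene" or "side" or "wrist"; returns a dict with "image" (384x512x3 uint8, blue, green, red), "fx", "fy", "cx", "cy" (pixels), "R" (3x3) and "t" (3): a world point X has camera coordinates R X + t. Camera axes: x right, y down, z forward; pixel columns grow to the right and rows downward; lengths in m; the calibration is good to about 2 mm. A picture is of the moment at which its call begins. There is no depth.
- bot.hand_in(): hands the job in; it is judged then, once.
Trained networks look in a picture, given as the dict that the camera call returned (one of the last four; its "shot" number tells which), for a name from the list of things; names that differ only in an ending like _2 or _b are one class to them, and where a whole thing is asked for, a point or a joint stands for the part that bears it (a point fixed in the world has none). Each returns a list of dicts, best first, with "confidence" (0 to 1); they miss things now and then, are a little off and sometimes report something else, mostly with a low value. They report only what shows in the picture. A call takes as long as a camera call. They do not tell look-alikes from the thing itself.
- bot.search_frame(picture, query): "centre" ([column, row] in pixels, amid what is visible of it).
- bot.silhouettes(picture, query): "pixels" (384x512 bool, what is visible of it) and "centre" ([column, row] in pixels, amid what is visible of it).
- bot.pinpoint(picture, query): "centre" ([column, row] in pixels: a listed point, or the origin of a listed thing).
The state is a dict: "time_s": time; "joint_positions": joint angles; "qvel": joint speeds; "tau": joint torques, N m; "position": TCP position; "tcp_rot": TCP orientation; "force": force on the tool from outside, world axes, zero at the start; "moment": the same for the moment, N m; "opening": opening from 0.0 (shut) to 1.0 (fully open); "grasp_force": force on a finger pad.
Only numpy, scipy, OpenCV 4.12 (cv2) and the standard library are available. Lean on these libraries where they do the work, as an engineer would, in place of code of your own. Each camera call takes 0.05 s, during which the arm holds its last target. There are 200 camera calls.

## Task

Open the pressure cap on top of the metal glaze pot the safe way: turn it anticlockwise (seen from above) to its first stop without pressing it down and keep it there for about a second to bleed off the air, then press it down and turn it on past the stop until it is released. Let go so that it springs up, proud of where it started, and leave the crock, the dish and the wooden block where they are.

Things in the scene. Friction and masses are not known exactly. Their poses are not given: they have to be found in the camera images.
- pot: Bare-metal glaze pressure pot, fixed: drum 164 mm in diameter (lid rim 184), 222 mm high with its cap. Origin: centre of its underside; the cap turns about its z axis. Gauge on the lid 73 mm from the axis at -x, top 181 mm up. Collar under the cap (104 mm across, top 170 mm up) has black radial marks: one at 0.60 rad (first stop), two at 1.10 and 1.20 (released), anticlockwise from the pot's x.
- cap_bar (a point): Centre of the grip bar on the cap, moving with it. Cap: grey disc 72 mm in diameter, 18 thick, flat top 198 mm above the bench at the start; across it, through the axis, a black bar 64 long, 14 wide, 24 high. This point is on the axis, 12 mm above the disc's top, 12 below the bar's top; x along the bar, z up. A pointer tab 12 mm wide sticks 12 mm out of the rim at +x. Grip the bar from above.
- cap_turn (a joint): Turn of the cap, rad, growing anticlockwise from above: angle from the pot's x axis to the pointer tab. Starts at 0 to 0.2 (locked). The first stop blocks it at 0.60 unless the cap is pressed; pressed over 4 mm it goes on; from about 1.05 it is clear and free to spring up; end of travel 1.25. Friction about 0.05 N m. Once sprung up it cannot turn back.
- cap_lift (a joint): Travel of the cap along its axis, m, growing as it is pressed DOWN: 0 locked, +0.004 just clears the first stop, +0.008 fully down, -0.005 sprung up (released). A spring pushes it up: about 6.5 N at 0, 9 N at 0.004, 12 N at 0.008, 3 N at -0.005.
- crock_mid (a point): Bystander: clay cup-shaped crock, 90 mm across and 95 mm high, standing loose on the bench; the point is at its centre, half-way up.
- dish_mid (a point): Bystander: open rectangular dry-clay dish, 150 x 100 x 45 mm high, loose on the bench; the point is at its centre, half-way up.
- block_mid (a point): Bystander: wooden block 90 x 60 x 32 mm high, loose on the bench; the point is at its centre, half-way up.
Not all that is in view belongs to the job. What is meant by the pot is not orange, and is the smaller of those in its own colour.

How it is judged (in metres and radians):
On the way, in this order (a step that is already met when the one before it is completed fails the run):
1. the cap is turned to its first stop, not pressed down, and kept there for half a second (value of joint cap_turn between 0.5 and 0.7 rad and value of joint cap_lift below 0.0028 m), for 0.5 s.
2. the cap is pressed down at the first stop (value of joint cap_turn below 0.8 rad and value of joint cap_lift above 0.0033 m), for 0.05 s.
3. the cap is turned past the stop (value of joint cap_turn above 0.98 rad), for 0.1 s.
At the end, for the whole second after the job is handed in: The cap is past its first stop (turned more than 0.98 rad) and sprung up at least 3 mm above where it started, at rest and let go; crock, dish and block are each within 30 mm of where they began (value of joint cap_turn above 0.98 rad and value of joint cap_lift below -0.003 m and velocity of joint cap_turn between -0.05 and 0.05 rad/s and velocity of joint cap_lift between -0.005 and 0.005 m/s and distance of each of crock_mid, dish_mid, block_mid from where it was at the start of the episode below 0.03 m); the robot touches nothing.
It fails at once if the crock is moved by more than 30 mm (distance of crock_mid from where it was at the start of the episode above 0.03 m).
It fails at once if the dish is moved by more than 30 mm (distance of dish_mid from where it was at the start of the episode above 0.03 m).
It fails at once if the block is moved by more than 30 mm (distance of block_mid from where it was at the start of the episode above 0.03 m).
It also fails if it takes over 40 s, if anything falls off the work surface, if the arm or the gripper's body presses on something with over 40 N, if the wrist force passes 120 N, or if a joint passes its speed limit or range.

## Working session

There is one attempt and no reset: what is moved stays moved. The work goes in short steps, Python scripts to look and compute and a tool call to move; the robot and the scene stay as the last step left them, time stands still between calls to the robot, and variables do not carry over. Pictures are saved under pics/ and viewed, at most 10 in all, crops included, and the job is handed in when it is done.

Besides the shell and the picture viewer there is one more tool, called after "Emit:" as name(argument=value, ...) on one line, values as JSON. play_rows: Moves the arm, as the interface text tells. Its arguments: {"type":"object","properties":{"moves":{"type":"array","items":{"type":"array","items":{"type":"array","items":{"type":"number"}}}},"fingers":{"type":"number"}},"required":["moves"]}

```bash
mkdir -p pics
cat > h.py <<'E'
import numpy as np, cv2, pickle
from rig import bot
def ray(p,uv):
    d=np.array([(uv[0]-p['cx'])/p['fx'],(uv[1]-p['cy'])/p['fy'],1.]); R=np.array(p['R']); t=np.array(p['t'])
    return -R.T@t, R.T@d
def atz(p,uv,z):
    c,d=ray(p,uv); return c+d*(z-c[2])/d[2]
def proj(p,X):
    c=np.array(p['R'])@np.array(X)+np.array(p['t']); return np.array([p['cx']+p['fx']*c[0]/c[2],p['cy']+p['fy']*c[1]/c[2]])
def tri(p1,u1,p2,u2):
    c1,d1=ray(p1,u1);c2,d2=ray(p2,u2); A=np.c_[d1,-d2]; s=np.linalg.lstsq(A,c2-c1,rcond=None)[0]
    a=c1+s[0]*d1;b=c2+s[1]*d2; return (a+b)/2,np.linalg.norm(a-b)
E
python3 - <<'E'
from h import *
P={}
for n in("scene","side"):
    p=bot.capture(n);P[n]=p
    for q in("pot","cap_bar","crock_mid","dish_mid","block_mid"):
        print(n,q,[(np.round(r['centre']).tolist(),round(r['confidence'],2)) for r in bot.pinpoint(p,q)])
pickle.dump(P,open('p0.pkl','wb'))
cv2.imwrite('pics/a.png',np.vstack([P['scene']['image'],P['side']['image']])[:, :] if 0 else cv2.resize(np.hstack([P['scene']['image'],P['side']['image']]),(800,300)))
E
```

```text
scene pot []
scene cap_bar [([88.0, 212.0], 0.94), ([322.0, 186.0], 0.76), ([210.0, 257.0], 0.63)]
scene crock_mid [([204.0, 204.0], 0.62)]
scene dish_mid [([218.0, 339.0], 0.59)]
scene block_mid [([280.0, 261.0], 0.71)]
side pot [([266.0, 169.0], 0.9), ([310.0, 248.0], 0.71)]
side cap_bar [([270.0, 335.0], 0.89), ([318.0, 237.0], 0.86)]
side crock_mid [([255.0, 248.0], 0.88)]
side dish_mid [([368.0, 250.0], 0.87)]
side block_mid [([308.0, 196.0], 0.68)]
```

View pics/a.png

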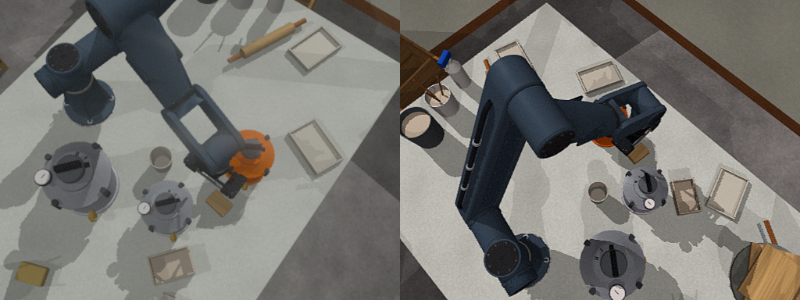

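In the shrunk pair (scene left, side right) there are three pots. They are a large grey one (scene cap 88,212; side 270,335), a smaller grey one (scene 210,257; side 318,237) and an orange one (scene 322,186). The small grey one fits the description: it isn't orange and is the smaller of the two grey pots. I'll confirm it in a crop.

Run:
```python
from h import *
P=pickle.load(open('p0.pkl','rb')); s,d=P['scene'],P['side']
print('cap',tri(s,(210,257),d,(318,237)),'big',tri(s,(88,212),d,(270,335)))
for n,a,b in(('crock',(204,204),(255,248)),('dish',(218,339),(368,250)),('block',(280,261),(308,196))): print(n,tri(s,a,d,b))
a=cv2.resize(s['image'][210:310,160:270],None,fx=3.6,fy=3.6,interpolation=2); b=cv2.resize(d['image'][195:295,265:375],None,fx=3.6,fy=3.6,interpolation=2)
cv2.imwrite('pics/b.png',np.hstack([a,b]))
```

```text
cap (array([ 0.54049488, -0.15895077,  0.20777172]), np.float64(0.007219001952679265)) big (array([ 0.23670391, -0.25600607,  0.26097723]), np.float64(0.005068066847392506))
crock (array([ 0.40523109, -0.03288615,  0.07604983]), np.float64(0.002936031803608746))
dish (array([ 0.67125666, -0.30136216,  0.05395195]), np.float64(0.0017508255098395446))
block (array([ 0.67710919, -0.02655203,  0.03726402]), np.float64(0.005190211452346563))
```

View pics/b.png

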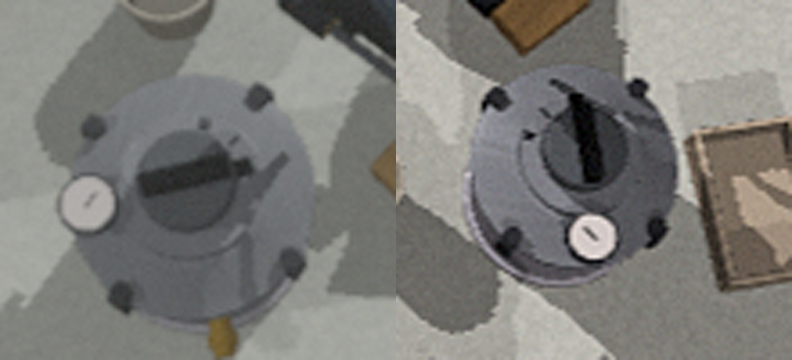

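This shows the smaller grey pot. The tab points right in the scene crop at about (250,165), the gauge is at (88,204), the single mark at (235,140) and the double marks near (205,123). Next I'll work out its pose.

Run:
```python
from h import *
P=pickle.load(open('p0.pkl','rb')); s,d=P['scene'],P['side']
f=lambda o,u:(np.array(u)/3.6+o)
for p,o,g,tab,e in((s,(160,210),(88,204),(248,166),(140,186)),(d,(265,195),(592-396,237),(575-396,95),(590-396,180))):
    c=atz(p,{512:0}.get(0,(210,257)) if p is s else (318,237),.210)[:2]
    G=atz(p,f(o,g),.181)[:2]; T=atz(p,f(o,tab),.205)[:2];E=atz(p,f(o,e),.222)[:2]
    print('axis',c,'gauge',G,'tab',T,'dist',np.linalg.norm(c-G),'pot ang',np.degrees(np.arctan2(*(c-G)[::-1])),'bar',np.degrees(np.arctan2(*(T-E)[::-1])))
st=bot.read_state(); print(st['time_s'],np.round(st['position'],4),np.round(st['tcp_rot'],3).tolist(),st['force'])
```

```text
axis [ 0.54122716 -0.15557405] gauge [ 0.4995496  -0.21226766] tab [ 0.57707273 -0.1239603 ] dist 0.07036465767471124 pot ang 53.67903070176118 bar 50.66542620668847
axis [ 0.53935407 -0.16265867] gauge [ 0.49656566 -0.21321928] tab [ 0.56996183 -0.12288808] dist 0.06623611763515092 pot ang 49.75944191036728 bar 49.25140160470108
0.6 [0.625  0.     0.2366] [[0.0, 1.0, 0.0], [1.0, -0.0, 0.0], [0.0, 0.0, -1.0]] [-0.21152354  0.83456315  0.23694995]
```

Emit:
play_rows(moves=[[[-32,-17,-13,0,0,0],[-32,-17,-13,0,0,0],[-32,-17,-13,0,0,0],[-32,-17,-13,0,0,0],[-32,-17,-13,0,0,0]]], fingers=1)

```text
time_s: 1.1
position: [0.5392, -0.1611, 0.3022]
tcp_rot: [[-0.0, 1.0, 0.0], [1.0, 0.0, -0.0], [-0.0, 0.0, -1.0]]
force: [0.4, -0.1, 0.4]
opening: 0.999
grasp_force: 0.0
```

Emit:
play_rows(moves=[[[0,0,0,0,0,0.14],[0,0,0,0,0,0.14],[0,0,0,0,0,0.14],[0,0,0,0,0,0.14],[0,0,0,0,0,0.14]]])

```text
time_s: 1.6
position: [0.5399, -0.1601, 0.3017]
tcp_rot: [[0.649, 0.761, 0.0], [0.761, -0.649, -0.0], [0.0, 0.0, -1.0]]
force: [-0.0, 0.5, 0.4]
opening: 0.996
grasp_force: 0.0
```

Run:
```python
from h import *
p=bot.capture("wrist"); pickle.dump(p,open('w.pkl','wb'))
st=bot.read_state(); print(st['time_s'],np.round(st['position'],4),np.round(st['tcp_rot'],3).tolist(),st['force'])
for q in("cap_bar","pot"): print(q,[(np.round(r['centre'],1).tolist(),round(r['confidence'],2),atz(p,r['centre'],.210)) for r in bot.pinpoint(p,q)])
print('expect',proj(p,(.54,-.159,.21)))
cv2.imwrite('pics/c.png',p['image'])
```

```text
1.65 [ 0.54   -0.16    0.3017] [[0.652, 0.759, 0.0], [0.759, -0.652, -0.0], [0.0, 0.0, -1.0]] [0.39165975 0.79261081 0.37327825]
cap_bar [([259.8, 194.2], 0.86, array([ 0.54653226, -0.15701234,  0.21      ]))]
pot [([159.5, 315.9], 0.76, array([ 0.40523486, -0.18517878,  0.21      ]))]
expect [255.17038561 201.11910124]
```

View pics/c.png

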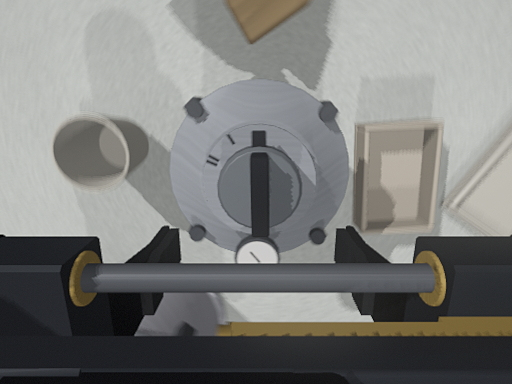

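The wrist view shows the cap from above. The bar is almost vertical in the image, about (259,153) to (260,237). The tab is at (259,137), the single mark at (231,139), the double marks at (213,160) and the gauge at (258,257). I'll refine the axis and the bar direction.

Run:
```python
from h import *
p=pickle.load(open('w.pkl','rb')); im=p['image']; g=im.max(2)
m=((g<45)*255).astype(np.uint8); m[:150]=0;m[238:]=0;m[:,:235]=0;m[:,290:]=0
n,l,st,c=cv2.connectedComponentsWithStats(m); k=1+np.argmax(st[1:,4]); print(st[k],c[k])
ed=[]
for r in range(156,236,4):
    x=np.where(l[r]==k)[0]; ed.append((r,x.min(),x.max()))
print(ed)
ys=[e[0] for e in ed]; fl=np.polyfit(ys,[e[1]-.5 for e in ed],1); fr=np.polyfit(ys,[e[2]+.5 for e in ed],1)
L=[atz(p,(np.polyval(fl,y),y),.222) for y in(158,230)];R=[atz(p,(np.polyval(fr,y),y),.222) for y in(158,230)]
for a in(L,R):
    v=a[0]-a[1]; print('edge ang',np.degrees(np.arctan2(v[1],v[0])))
M=(np.array(L)+R)/2; print('mid line',M, 'width',np.linalg.norm(L[0]-R[0]),np.linalg.norm(L[1]-R[1]))
v=M[0]-M[1]; print('bar ang',np.degrees(np.arctan2(v[1],v[0])))
for uv,z in(((259.5,188),.198),((258.5,257),.181),((231,139),.17),((213,160.5),.17),((259,153),.222),((259,237),.222)): print(uv,atz(p,uv,z))
```

```text
[266 170   3  67 101] [267.26732673 204.51485149]Traceback (most recent call last):
  File "<stdin>", line 7, in <module>
    return umr_minimum(a, axis, None, out, keepdims, initial, where)
ValueError: zero-size array to reduction operation minimum which has no identity
```

```bash
python3 - <<'E'
from h import *
p=pickle.load(open('w.pkl','rb')); im=p['image']; g=im.max(2)
print(g[170,244:280],g[215,244:280]); print(g[125:165,259],g[225:250,255])
E
cat > m.py <<'E'
from h import *
def meas(p,th,r0,r1,c0=235,c1=290):
    g=p['image'].max(2); ed=[]
    for r in range(r0,r1,3):
        x=np.where(g[r,c0:c1]<th)[0]+c0; ed.append((r,x.min()-.5,x.max()+.5))
    ed=np.array(ed); fl=np.polyfit(ed[:,0],ed[:,1],1); fr=np.polyfit(ed[:,0],ed[:,2],1)
    L=np.array([atz(p,(np.polyval(fl,y),y),.222) for y in(r0,r1)]);R=np.array([atz(p,(np.polyval(fr,y),y),.222) for y in(r0,r1)])
    M=(L+R)/2;v=M[0]-M[1]; print('mid',M,'w',np.linalg.norm(L-R,axis=1),'ang',np.degrees(np.arctan2(v[1],v[0])))
E
python3 - <<'E'
from m import *
p=pickle.load(open('w.pkl','rb')); meas(p,70,160,230)
for uv,z in(((259.5,188),.198),((258.5,257),.181),((231,139),.17),((213,160.5),.17),((259,153),.222),((259,237),.222)): print(uv,atz(p,uv,z))
E
```

```text
[120 119 120 120 121 111  76  42  49  49  50  49  51  50  50  49  51  51
  50  50  51  52  48  42  55  77  85  85  93  93  92  92  93  92  92  92] [118 118 118 118 118 121 111  65  42  47  48  47  48  47  47  46  47  48
  46  49  48  47  45  40  42  73  94  91  90  89  89  88  89  89  88  88]
[146 149 150 150 156 115  60  51  55  56  55  55  55  53  53  54  54  53
  53  52  47  75 112 115 113 118 123  78  42  44  44  44  47  49  51  51
  51  52  52  50] [ 49  49  48  48  49  49  49  50  49  50  50  43  57  73  85  72 154 205
 208 204 204 204 204 204 204]
mid [[ 0.56529908 -0.134248    0.222     ]
 [ 0.52999397 -0.17649849  0.222     ]] w [0.0133061 0.0137861] ang 50.11738762887574
(259.5, 188) [ 0.54762811 -0.15549746  0.198     ]
(258.5, 257) [ 0.50043956 -0.20983818  0.181     ]
(231, 139) [ 0.55273446 -0.11102595  0.17      ]
(213, 160.5) [ 0.52769729 -0.11481536  0.17      ]
(259, 153) [ 0.56841358 -0.13016052  0.222     ]
(259, 237) [ 0.52561821 -0.18053446  0.222     ]
```

Emit:
play_rows(moves=[[[4,1,12,0,0,-0.014],[4,1,12,0,0,0],[0,0,12,0,0,0],[0,0,8,0,0,0],[0,0,0,0,0,0]]])

```text
time_s: 2.25
position: [0.5456, -0.1545, 0.2554]
tcp_rot: [[0.633, 0.774, -0.004], [0.774, -0.633, 0.002], [-0.001, -0.004, -1.0]]
force: [-0.3, -0.2, 0.2]
opening: 1.0
grasp_force: 0.0
```

Run:
```python
from m import *
P=pickle.load(open('p0.pkl','rb'))
print('scene',atz(P['scene'],np.array((184,177))/3.6+(160,210),.222),'side',atz(P['side'],np.array((187.5,137.5))/3.6+(265,195),.222))
p=bot.capture("wrist"); pickle.dump(p,open('w.pkl','wb'))
st=bot.read_state(); print(st['time_s'],np.round(st['position'],4),np.round(st['tcp_rot'],3).tolist(),st['force'])
print('bar proj',proj(p,(.547,-.1555,.222)),proj(p,(.547+.0205,-.1555+.0245,.222)),proj(p,(.547-.0205,-.1555-.0245,.222)))
print([(r['centre'],atz(p,r['centre'],.21)) for r in bot.pinpoint(p,"cap_bar")])
cv2.imwrite('pics/d.png',p['image'])
```

```text
scene [ 0.54905735 -0.15938401  0.222     ] side [ 0.54244577 -0.15363635  0.222     ]
2.3 [ 0.5461 -0.1548  0.2564] [[0.633, 0.774, -0.002], [0.774, -0.633, 0.001], [-0.001, -0.002, -1.0]] [ 0.34257849 -0.79275893  0.24864474]
bar proj [258.66448673 230.25262172] [259.34675141 180.23266478] [258.04157294 275.92129253]
[([261.2, 224.1], array([ 0.54787422, -0.1570838 ,  0.21      ]))]
```

View pics/d.png

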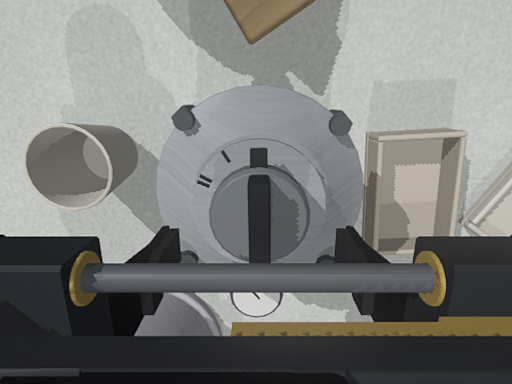

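The closer view shows the bar still vertical at column ~259. The fingers at columns ~165 and ~350 straddle it symmetrically.

Run:
```python
from m import *
p=pickle.load(open('w.pkl','rb')); meas(p,70,182,252)
st=bot.read_state();R=np.array(st['tcp_rot']);print(p['image'].max(2)[210,240:278])
for c in [(.547,-.1555,.21)]: print((R.T@(np.array(c)-st['position'])*1e3).round(1))
g=p['image'].max(2); print(g[150:185,259])
```

```text
mid [[ 0.56659316 -0.13165269  0.222     ]
 [ 0.53805455 -0.1673756   0.222     ]] w [0.01382336 0.01386337] ang 51.379064637796084
[121 119 120 120 120 121 123 111  49  41  46  48  46  46  45  47  47  47
  45  46  45  46  45  44  47  45  45  47  40  31  54  86  93  92  92  91
  92  92]
[-0.   0.6 47.2]
[ 54  57  56  54  54  54  55  53  53  54  54  53  53  53  51  50  47 102
 117 116 115 115 122 125  91  49  41  44  44  43  42  43  44  46  49]
```

Emit:
play_rows(moves=[[[0,1,12,0,0,0],[0,0,12,0,0,0],[0,0,10,0,0,0],[0,0,7,0,0,0],[0,0,0,0,0,0]]])

```text
time_s: 2.85
position: [0.5465, -0.1553, 0.215]
tcp_rot: [[0.633, 0.774, -0.003], [0.774, -0.633, 0.001], [-0.001, -0.003, -1.0]]
force: [-0.1, -0.3, -0.6]
opening: 1.001
grasp_force: 0.0
```

Emit:
play_rows(moves=[[[0,0,0,0,0,0],[0,0,0,0,0,0],[0,0,0,0,0,0],[0,0,0,0,0,0],[0,0,0,0,0,0]]], fingers=-1)

```text
time_s: 3.35
position: [0.5475, -0.1557, 0.2169]
tcp_rot: [[0.633, 0.774, 0.001], [0.774, -0.633, -0.0], [0.0, 0.001, -1.0]]
force: [0.3, -0.5, -0.0]
opening: 0.632
grasp_force: 0.0
```

Emit:
play_rows(moves=[[[0,0,0,0,0,0],[0,0,0,0,0,0]]])

```text
time_s: 3.55
position: [0.5474, -0.1557, 0.2166]
tcp_rot: [[0.633, 0.774, 0.0], [0.774, -0.633, -0.0], [0.0, 0.0, -1.0]]
force: [-0.3, 0.2, -0.1]
opening: 0.451
grasp_force: 0.0
```

Emit:
play_rows(moves=[[[0,0,0,0,0,0],[0,0,0,0,0,0],[0,0,0,0,0,0],[0,0,0,0,0,0],[0,0,0,0,0,0]]])

```text
time_s: 4.05
position: [0.5465, -0.155, 0.2165]
tcp_rot: [[0.633, 0.774, -0.002], [0.774, -0.633, 0.001], [-0.0, -0.002, -1.0]]
force: [-3.6, 2.7, 1.7]
opening: 0.161
grasp_force: 30.0
```

```bash
python3 -c "
from rig import bot
s=bot.read_state();print(s['position'],s['tcp_rot'],s['force'],s['moment'],s['opening'],s['grasp_force'],s['joint_positions'])"
```

```text
[ 0.54651659 -0.15504091  0.21646176] [[ 6.33324978e-01  7.73883207e-01 -2.06247902e-03]
 [ 7.73885891e-01 -6.33323766e-01  1.27865859e-03]
 [-3.16684570e-04 -2.40592984e-03 -9.99997056e-01]] [-3.63498975  2.74017258  1.74256677] [0.35419806 0.56696603 0.05219761] 0.1610053671575815 29.96942013502121 [-2.71117573e+01  2.72966631e+01  9.15252495e+01  1.29464661e-02
  6.13166622e+01  1.21779009e+01]
```

Emit:
play_rows(moves=[[[0,-0.5,0,0,0,-0.08],[0,0,0,0,0,-0.09],[0,0,0,0,0,-0.09],[0,0,0,0,0,-0.09],[0,0,0,0,0,-0.09]]])

```text
time_s: 4.55
position: [0.5459, -0.1547, 0.2164]
tcp_rot: [[0.24, 0.971, -0.002], [0.971, -0.24, 0.001], [0.001, -0.003, -1.0]]
force: [-3.3, 2.4, 3.6]
opening: 0.164
grasp_force: 30.0
```

Emit:
play_rows(moves=[[[0,0,0,0,0,0]]])

```text
time_s: 4.65
position: [0.5459, -0.1547, 0.2164]
tcp_rot: [[0.243, 0.97, -0.003], [0.97, -0.243, 0.001], [0.001, -0.003, -1.0]]
force: [-3.7, 3.1, 3.4]
opening: 0.16
grasp_force: 30.0
```

```bash
cat > s.py <<'E'
from h import *
s=bot.read_state();R=np.array(s['tcp_rot']);print(s['time_s'],np.round(s['position'],4),'yaw',np.degrees(np.arctan2(R[1,0],R[0,0])),'f_tool',(R.T@s['force']).round(1),'m',np.round(s['moment'],2),s['opening'],s['grasp_force'])
E
python3 s.py
```

```text
4.65 [ 0.5459 -0.1547  0.2164] yaw 75.9101546867937 f_tool [ 2.1 -4.3 -3.3] m [0.44 0.68 0.06] 0.16044889728342115 29.967258274555206
```

Emit:
play_rows(moves=[[[0.5,-1,-0.5,0,0,-0.04],[0,0,0,0,0,-0.04],[0,0,0,0,0,-0.03],[0,0,0,0,0,0]]])

```text
time_s: 5.05
position: [0.5457, -0.1546, 0.2166]
tcp_rot: [[0.137, 0.991, -0.001], [0.991, -0.137, 0.0], [0.0, -0.001, -1.0]]
force: [-2.5, 1.5, -1.7]
opening: 0.158
grasp_force: 30.0
```

```bash
python3 s.py
```

```text
5.05 [ 0.5457 -0.1546  0.2166] yaw 82.15363405378115 f_tool [ 1.1 -2.7  1.7] m [ 0.12  0.46 -0.04] 0.1581218198067189 29.97989594936371
```

Emit:
play_rows(moves=[[[0,0,0,0,0,-0.03],[0,0,0,0,0,-0.03],[0,0,0,0,0,0]]])

```text
time_s: 5.35
position: [0.5457, -0.1545, 0.2166]
tcp_rot: [[0.077, 0.997, -0.001], [0.997, -0.077, 0.001], [0.001, -0.001, -1.0]]
force: [-3.0, 1.2, -3.1]
opening: 0.154
grasp_force: 30.4
```

Run:
```python
exec(open('s.py').read())
p=bot.capture("wrist"); cv2.imwrite('pics/e.png',p['image'])
```

```text
5.35 [ 0.5457 -0.1545  0.2166] yaw 85.59453370138873 f_tool [ 1.  -3.1  3.1] m [ 0.1   0.45 -0.59] 0.15397360565463925 30.352337658405304
```

View pics/e.png

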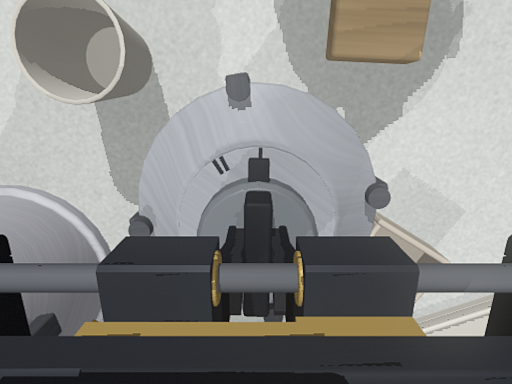

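The tab at (259,168) lines up with the single mark at (261,152), and the reaction moment of -0.59 N m says the cap is on its first stop. I'll hold there, unpressed.

Emit:
play_rows(moves=[[[0,0,0,0,0,0.025],[0,0,0,0,0,0],[0,0,0,0,0,0],[0,0,0,0,0,0],[0,0,0,0,0,0]]])

```text
time_s: 5.9
position: [0.5457, -0.1545, 0.2167]
tcp_rot: [[0.101, 0.995, -0.001], [0.995, -0.101, 0.0], [0.0, -0.001, -1.0]]
force: [-4.5, 2.2, -6.5]
opening: 0.16
grasp_force: 30.0
```

Emit:
play_rows(moves=[[[0,0,0,0,0,0],[0,0,0,0,0,0],[0,0,0,0,0,0],[0,0,0,0,0,0],[0,0,0,0,0,0]]])

```text
time_s: 6.4
position: [0.5457, -0.1545, 0.2167]
tcp_rot: [[0.101, 0.995, -0.001], [0.995, -0.101, 0.001], [0.0, -0.001, -1.0]]
force: [-3.9, 1.3, -7.8]
opening: 0.158
grasp_force: 30.0
```

```bash
python3 s.py
```

```text
6.4 [ 0.5457 -0.1545  0.2167] yaw 84.21515171087441 f_tool [ 0.9 -4.   7.8] m [ 0.15  0.75 -0.25] 0.15820504457056214 30.038130283355713
```

Emit:
play_rows(moves=[[[0,-0.5,2,0,0,0],[0,0,2,0,0,0],[0,0,1.5,0,0,0],[0,0,1.5,0,0,0],[0,0,0,0,0,0]]])

```text
time_s: 6.9
position: [0.5457, -0.1547, 0.2129]
tcp_rot: [[0.1, 0.995, 0.001], [0.995, -0.1, -0.001], [-0.001, 0.001, -1.0]]
force: [-6.9, 3.5, 9.2]
opening: 0.159
grasp_force: 30.0
```

```bash
python3 s.py
```

```text
6.9 [ 0.5457 -0.1547  0.2129] yaw 84.23840561034199 f_tool [ 2.8 -7.2 -9.2] m [ 0.61  1.52 -0.11] 0.15854690643853225 30.02849131822586
```

Emit:
play_rows(moves=[[[0.5,-1,1,0,0,0],[0,0,1,0,0,0],[0,0,0.5,0,0,0],[0,0,0,0,0,0]]])

```text
time_s: 7.3
position: [0.5456, -0.1546, 0.2109]
tcp_rot: [[0.1, 0.995, 0.003], [0.995, -0.1, -0.002], [-0.002, 0.003, -1.0]]
force: [-7.5, 2.0, 10.6]
opening: 0.156
grasp_force: 30.0
```

```bash
python3 s.py
```

```text
7.3 [ 0.5456 -0.1546  0.2109] yaw 84.26296985945955 f_tool [  1.2  -7.6 -10.6] m [ 0.53  1.36 -0.05] 0.15584242243844734 30.025567710399628
```

Emit:
play_rows(moves=[[[0,-0.5,0,0,0,-0.08],[0,0,0,0,0,-0.09],[0,0,0,0,0,-0.09],[0,0,0,0,0,-0.09],[0,0,0,0,0,0]]])

```text
time_s: 7.8
position: [0.5451, -0.1546, 0.211]
tcp_rot: [[-0.249, 0.968, 0.003], [0.968, 0.249, -0.002], [-0.003, 0.002, -1.0]]
force: [-6.6, 2.7, 10.1]
opening: 0.16
grasp_force: 30.0
```

```bash
python3 s.py
```

```text
7.8 [ 0.5451 -0.1546  0.211 ] yaw 104.4261555004651 f_tool [  4.3  -5.7 -10.2] m [0.54 1.4  0.03] 0.1603306412781447 30.01429796218872
```

Emit:
play_rows(moves=[[[0,0,0,0,0,-0.07],[0,0,0,0,0,-0.07],[0,0,0,0,0,-0.07],[0,0,0,0,0,0],[0,0,0,0,0,0]]])

```text
time_s: 8.3
position: [0.5448, -0.1547, 0.211]
tcp_rot: [[-0.444, 0.896, 0.002], [0.896, 0.444, -0.003], [-0.003, 0.001, -1.0]]
force: [-8.1, 1.9, 9.6]
opening: 0.157
grasp_force: 30.0
```

```bash
python3 s.py
```

```text
8.3 [ 0.5448 -0.1547  0.211 ] yaw 116.38606683542628 f_tool [ 5.3 -6.4 -9.6] m [0.5  1.51 0.02] 0.15724035190430166 30.011116862297058
```

Emit:
play_rows(moves=[[[0,-0.5,-2,0,0,0],[0,0,-3,0,0,0],[0,0,-3,0,0,0],[0,0,-2,0,0,0],[0,0,0,0,0,0]]])

```text
time_s: 8.8
position: [0.5447, -0.1547, 0.2202]
tcp_rot: [[-0.444, 0.896, 0.003], [0.896, 0.444, -0.002], [-0.003, 0.002, -1.0]]
force: [-5.0, 1.1, 3.9]
opening: 0.161
grasp_force: 30.0
```

```bash
python3 s.py
```

```text
8.8 [ 0.5447 -0.1547  0.2202] yaw 116.36998125510519 f_tool [ 3.2 -4.  -4. ] m [0.44 0.99 0.05] 0.16125272159203521 30.002535581588745
```

Emit:
play_rows(moves=[[[0,0,0,0,0,0],[0,0,0,0,0,0],[0,0,0,0,0,0],[0,0,0,0,0,0],[0,0,0,0,0,0]]], fingers=1)

```text
time_s: 9.3
position: [0.5443, -0.1544, 0.2177]
tcp_rot: [[-0.443, 0.896, 0.001], [0.896, 0.443, -0.0], [-0.001, 0.001, -1.0]]
force: [-0.4, 1.3, -0.1]
opening: 0.528
grasp_force: 0.0
```

Emit:
play_rows(moves=[[[0,0,-10,0,0,0],[0,0,-20,0,0,0],[0,0,-20,0,0,0],[0,0,-20,0,0,0],[0,0,-20,0,0,0]]])

```text
time_s: 9.8
position: [0.5439, -0.1542, 0.3091]
tcp_rot: [[-0.443, 0.896, 0.001], [0.896, 0.443, -0.0], [-0.001, 0.001, -1.0]]
force: [0.1, -0.6, -0.4]
opening: 0.957
grasp_force: 0.0
```

Emit:
play_rows(moves=[[[0,0,0,0,0,0],[0,0,0,0,0,0],[0,0,0,0,0,0],[0,0,0,0,0,0],[0,0,0,0,0,0]]])

```text
time_s: 10.3
position: [0.5434, -0.154, 0.3065]
tcp_rot: [[-0.443, 0.897, -0.002], [0.897, 0.443, 0.001], [0.002, -0.001, -1.0]]
force: [-0.3, 0.7, -0.4]
opening: 0.994
grasp_force: 0.0
```

Run:
```python
exec(open('s.py').read())
p=bot.capture("wrist"); cv2.imwrite('pics/f.png',p['image'])
for n in("scene","side"):
    q=bot.capture(n)
    print(n,[(k,[np.round(r['centre']).tolist() for r in bot.pinpoint(q,k)][:2]) for k in("crock_mid","dish_mid","block_mid")])
```

```text
10.3 [ 0.5434 -0.154   0.3065] yaw 116.29713784117753 f_tool [0.8 0.  0.4] m [ 0.01 -0.03 -0.01] 0.9943424435985923 0.0
scene [('crock_mid', []), ('dish_mid', [[217.0, 340.0]]), ('block_mid', [[280.0, 261.0]])]
side [('crock_mid', [[255.0, 248.0]]), ('dish_mid', [[364.0, 251.0]]), ('block_mid', [[304.0, 195.0]])]
```

View pics/f.png

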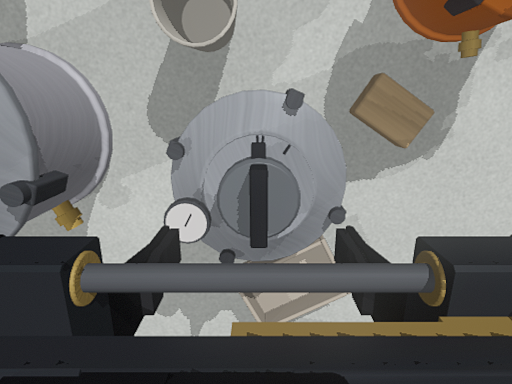

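The tab at (258,150) points between the double marks at (258,140), and the bystanders are unmoved. I'll check the spring-up numerically from the apparent bar and disc size against the first wrist picture.

Run:
```python
from h import *
p=bot.capture("wrist"); g=cv2.GaussianBlur(p['image'].max(2),(1,1),0).astype(float)
print(g[148:180,259].astype(int),g[238:256,259].astype(int))
def cross(v,i0,th):
    for i in range(len(v)-1):
        if (v[i]-th)*(v[i+1]-th)<=0: return i0+i+(th-v[i])/(v[i+1]-v[i])
a=np.mean([cross(g[158:172,c],158,85) for c in range(255,264)]); print('bar far end row',a)
for z in(.222,.225,.227):
    A=atz(p,(259,a-.0),z); print(z,A,'to axis',np.linalg.norm(A[:2]-[.5447,-.1547]))
b=[cross(g[240:256,c],240,68) for c in range(255,264)]; print(b)
c0=-np.array(p['R']).T@p['t']; print('cam',c0,'fx',p['fx'])
```

```text
[ 57  57  56  55  55  57  55  54  47  95 115 117 114 132 133  72  39  44
  48  44  47  51  52  52  52  52  51  50  52  52  50  49] [ 47  46  46  46  44  46  47  42  45 106 113 111 110 111 112 113 112 111]
bar far end row 162.83261499361134
0.222 [ 0.53136385 -0.12471119  0.222     ] to axis 0.0328204469126497
0.225 [ 0.53109964 -0.12421982  0.225     ] to axis 0.0333768053101682
0.227 [ 0.53092349 -0.12389225  0.227     ] to axis 0.03374773913995964
[np.float64(246.359375), np.float64(246.36923076923077), np.float64(246.36923076923077), np.float64(246.36507936507937), np.float64(246.37704918032787), np.float64(246.37704918032787), np.float64(246.38095238095238), np.float64(246.3709677419355), np.float64(246.39344262295083)]
cam [ 0.51077669 -0.08642515  0.45575328] fx 314.91564982453673
```

```bash
python3 - <<'E'
from h import *
from scipy.optimize import least_squares
p=bot.capture("wrist")
def fit(p,c,ang,rows):
    u=np.array([np.cos(ang),np.sin(ang)])
    def pr(d):
        f=lambda s,z:proj(p,np.r_[np.array(c)+u*s,z])[1]
        return f
    def res(x):
        cc=np.array(c)+u*x[0]; f=lambda s,z:proj(p,np.r_[cc+u*s,z+x[1]])[1]
        return [min(f(.032,.198),f(.032,.222))-rows[0],f(-.032,.222)-rows[1]]
    return least_squares(res,[0,0],x_scale=[1e-3,1e-3]).x
new=fit(p,(.5447,-.1547),np.radians(116.3),(162.8,246.4))
E
python3 - <<'E'
from h import *
# tab end / near end, near end only vs axis measured by touch
E
python3 - <<'E'
from h import *
from scipy.optimize import least_squares
p=bot.capture("wrist"); w=pickle.load(open('w.pkl','rb'))
def edges(g,c,r0,r1,th):
    v=g[:,c].astype(float); k=np.where(v[r0:r1]<th)[0]+r0; return k
def solve(p,c,ang,top,bot_):
    u=np.array([np.cos(ang),np.sin(ang)])
    def res(x):
        cc=np.array(c)+u*x[0]; f=lambda s,z:proj(p,np.r_[cc+u*s,z+x[1]])[1]
        return [min(f(.032,.198),f(.032,.222))-top,f(-.032,.222)-bot_]
    return least_squares(res,[0,0],x_scale=[1e-3,1e-3]).x
print('now',solve(p,(.5447,-.1547),np.radians(116.3),162.8,246.4))
# disc width across the row of the axis, both pictures
for q,r in((w,225),(p,200)):
    print(r,q['image'].max(2)[r-1:r+2,195:225].mean(0).astype(int),q['image'].max(2)[r-1:r+2,290:320].mean(0).astype(int))
E
```

```text
now [-0.00348     0.00089476]
225 [157 161 162 161 163 163 162 162 162 162 162 162 162 165 155 118 107 116
 123 121 120 121 120 120 120 121 120 121 120 121] [ 90  91  90  90  90  90  90  93 104 116 119 119 119 120 119 112  93  76
  86 110 123 120 120 119 120 120 120 120 119 120]
200 [ 72  72  74  81  87  86  91 103 107 118 140 148 147 146 144 142 142 146
 143 120 113 106  83  95 111 119 119 118 118 118] [112 113 112 112 113 112 110 101  92 112 144 148 145 146 147 148 150 149
 147 147 146 143 141 138 134 133 135 135 135 135]
```

Run:
```python
from h import *
from scipy.optimize import least_squares
p=bot.capture("wrist"); w=pickle.load(open('w.pkl','rb')); s=bot.read_state()
def tool(R,t,p): # camera in tool
    Rc=np.array(p['R']); return Rc@R, Rc@t+np.array(p['t'])
A,b=tool(np.array(s['tcp_rot']),np.array(s['position']),p)
def cam(yaw,t):
    c,n=np.cos(yaw),np.sin(yaw); R=np.array([[c,n,0],[n,-c,0],[0,0,-1]]); Rc=A@R.T
    return dict(p,R=Rc,t=b-Rc@np.array(t))
def solve(p,c,ang,top,bot_):
    u=np.array([np.cos(ang),np.sin(ang)])
    def res(x):
        cc=np.array(c)+u*x[0]; f=lambda q,z:proj(p,np.r_[cc+u*q,z+x[1]])[1]
        return [min(f(.032,.198),f(.032,.222))-top,f(-.032,.222)-bot_]
    return least_squares(res,[0,0],x_scale=[1e-3,1e-3]).x
def ends(g,r0,r1):
    o=[]
    for c in range(256,263):
        v=g[:,c].astype(float); m=(r0+r1)//2; i=m
        while v[i-1]<60:i-=1
        j=m
        while v[j+1]<60:j+=1
        o.append((i-(60-v[i])/(v[i-1]-v[i])+.0,j+(60-v[j])/(v[j+1]-v[j])))
    return np.median(o,0)
g0=cv2.imread('pics/c.png').max(2); g1=p['image'].max(2)
e0,e1=ends(g0,153,237),ends(g1,164,246); print(e0,e1)
c0=cam(np.arctan2(.759,.652),(.54,-.16,.3017))
print('start',solve(c0,(.547,-.1555),np.radians(50.7),*e0)); print('now',solve(p,(.5447,-.1547),np.radians(116.3),*e1))
```

```text
[152.5 237. ] [163.39393939 246.25      ]
start [-0.00360568 -0.00392993]
now [-0.00437985 -0.00126136]
```

Emit:
play_rows(moves=[[[-2,1.5,10,0,0,0],[0,0,15,0,0,0],[0,0,15,0,0,0],[0,0,10,0,0,0],[0,0,0,0,0,0]]])

```text
time_s: 11.45
position: [0.545, -0.1549, 0.2555]
tcp_rot: [[-0.443, 0.897, -0.004], [0.897, 0.443, 0.002], [0.003, -0.003, -1.0]]
force: [-0.7, -0.5, -0.9]
opening: 1.0
grasp_force: 0.0
```

Emit:
play_rows(moves=[[[0,0,0,0,0,0],[0,0,0,0,0,0],[0,0,0,0,0,0]]])

```text
time_s: 11.75
position: [0.5465, -0.1555, 0.2583]
tcp_rot: [[-0.443, 0.896, 0.001], [0.896, 0.443, -0.001], [-0.001, 0.001, -1.0]]
force: [0.0, 0.2, -0.1]
opening: 1.0
grasp_force: 0.0
```

Run:
```python
exec(open('s.py').read())
p=bot.capture("wrist"); w=pickle.load(open('w.pkl','rb')); pickle.dump(p,open('w2.pkl','wb'))
cv2.imwrite('pics/g.png',cv2.resize(np.hstack([w['image'][120:260,180:340],p['image'][120:260,180:340]]),None,fx=2.5,fy=2.5))
for q in(w,p):
    print('cam z',(-np.array(q['R']).T@q['t'])[2])
    g=q['image'].max(2).astype(float)
    # bar widths by half-level crossing, rows where bar top is seen
    W=[]
    for r in range(190,250,4):
        v=g[r]; i=259
        while v[i-1]<68:i-=1
        j=259
        while v[j+1]<65:j+=1
        W.append((j-i+(68-v[j])/(v[j+1]-v[j])*0+1))
    print('bar px',np.mean(W)); v=g[150:190,259]; print(v.astype(int))
    c,_=0,0
```

```text
11.75 [ 0.5465 -0.1555  0.2583] yaw 116.30398142047447 f_tool [0.2 0.1 0.1] m [ 0.01 -0.02  0.03] 1.0000345789871492 0.0
cam z 0.4035229106617968
bar px 22.6
[ 54  57  56  54  54  54  55  53  53  54  54  53  53  53  51  50  47 102
 117 116 115 115 122 125  91  49  41  44  44  43  42  43  44  46  49  48
  51  49  49  47]
cam z 0.4064083370132511
bar px 22.533333333333335
[ 60  58  59  58  58  58  58  56  59  56  56  56  56  56  54  53 107 122
 120 118 116 134 142  77  38  44  46  45  46  46  45  48  52  51  52  49
  50  49  49  51]
```

View pics/g.png

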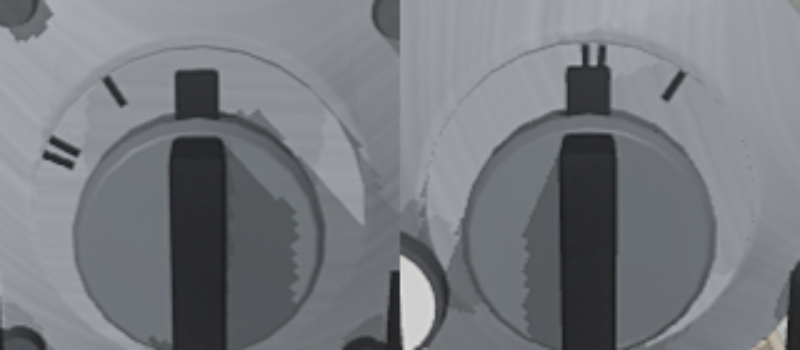

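Start is on the left and now on the right. The disc measures 253 crop px across now (463 to 716) against 250 (73 to 323) at the start, although the camera is 2.9 mm higher. That puts the cap about 5 mm up. The tab also points at the double marks (595,55). I'll back off and hand in.

Emit:
play_rows(moves=[[[0,0,-15,0,0,0],[0,0,-20,0,0,0],[0,0,-15,0,0,0],[0,0,0,0,0,0],[0,0,0,0,0,0]]])

```text
time_s: 12.3
position: [0.5459, -0.1553, 0.3077]
tcp_rot: [[-0.443, 0.896, 0.001], [0.896, 0.443, -0.0], [-0.001, 0.0, -1.0]]
force: [-0.4, 1.0, -0.6]
opening: 0.999
grasp_force: 0.0
```

Emit:
play_rows(moves=[[[0,0,0,0,0,0],[0,0,0,0,0,0],[0,0,0,0,0,0],[0,0,0,0,0,0],[0,0,0,0,0,0]]])

```text
time_s: 12.8
position: [0.546, -0.1553, 0.3073]
tcp_rot: [[-0.443, 0.897, -0.0], [0.897, 0.443, 0.0], [0.0, -0.0, -1.0]]
force: [-0.3, 0.0, -0.1]
opening: 0.999
grasp_force: 0.0
```

```bash
python3 -c "
from rig import bot
print(bot.hand_in())"
```

```text
the job is handed in; nothing more can be done
None
```

I opened the small grey pot's cap in the safe order (first stop held about 1 s unpressed, then pressed and turned to the release marks) and handed it in; no verdict came back. The cap looks about 5 mm up (camera estimate, good to a few mm), and the crock, dish and block showed no visible movement.

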